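# Tip a carton into the scan bay, label up

### The job

The tall carton standing on end has to lie in the taped scan bay with its label up for the scanner. Using only your fingertips, without gripping or lifting it, push it low down so that it slides upright until its foot is just over the bay's near tape, then push it high on the labelled side so that it topples and comes down in the bay. Nudge it if need be so that the whole carton lies inside the tape, and leave everything else on the bench where it is.

Things in the scene. Friction and masses are not known exactly. Their poses are not given: they have to be found in the camera images.
- carton: The tall cardboard carton, standing on end: 90 mm deep (its x axis), 140 mm wide (y), 210 mm tall (z). Origin: centre of its underside. Its +x side faces the bay; its -x side, away from the bay, carries a white shipping label (100 x 130 mm) with a bar code. Too deep to grip. 0.4 to 0.85 kg, weight in the middle; friction on the bench about 0.5 to 0.7.
- carton_mid (a point): The middle of the carton, 105 mm above its underside while it stands. Axes as the carton's. Pushed below about 45 mm from the bench the carton slides upright; pushed above about 130 mm it tips over its lower edge on the bay side, and beyond about 23 degrees it falls by itself.
- carton_foot (a point): Middle of the carton's lower edge on the bay side (its +x side), over which it tips; on the bench while the carton stands and also when it lies in the bay. The fallen carton reaches 210 mm beyond where this edge stood, give or take some 15 mm of skidding.
- carton_foot_l (a point): Corner of the carton's +x side: lower edge, +y end (45, 70, 0 mm from the carton's origin in its axes). The +x side is the face the carton lies on after tipping.
- carton_foot_r (a point): Corner of the carton's +x side: lower edge, -y end (45, -70, 0 mm).
- carton_head_l (a point): Corner of the carton's +x side: upper edge, +y end (45, 70, 210 mm).
- carton_head_r (a point): Corner of the carton's +x side: upper edge, -y end (45, -70, 210 mm). At the start the carton stands with this side 60 to 120 mm short of the near tape's inner edge, within 20 mm of the bay's centre line, turned up to about 9 degrees.
- bay: The scan bay: a rectangle of 25 mm wide yellow tape on the bench, 270 mm long (x) and 200 mm wide (y) inside the tape. Origin: its centre, on the bench. x runs lengthwise from the end where the carton stands to the far end (the carton must fall along +x); y points away from the robot. A fixed scanner stands beside it: foot 90 mm across at x 60, y 200 mm; head at y 130 to 225, 190 to 275 mm up.
- squat_carton: A squat cardboard carton, 100 x 100 x 80 mm, on the scanner's side of the bay. Origin: middle of its underside. Bystander: leave alone.
- pvc_tee: A white plastic pipe tee lying down, 92 mm long, 42 mm high, on the scanner's side of the standing carton. Origin: middle of its underside. Bystander: leave alone.
- cement_can: A standing can, 66 mm across and 110 mm high, on the scanner's side, behind the standing carton. Origin: middle of its underside. Bystander: leave alone.
- ball_valve: A brass ball valve with a lever, about 120 mm long with the lever, 60 mm high, standing past the far end of the bay. Origin: middle of its underside. Bystander: leave alone.
- tape_roll: A roll of packing tape lying flat, 104 mm across, 48 mm high, past the far end of the bay. Origin: middle of its underside. Bystander: leave alone.
- copper_elbow: A small copper pipe elbow, 40 mm legs, 26 mm high, on the scanner's side of the bay. Origin: middle of its underside. Bystander: leave alone.
- coupling: A short black pipe coupling standing on end, 52 mm across, 58 mm high, on top of the squat carton. Origin: middle of its underside. Bystander: leave alone.
Mind the look-alikes: they are no part of the job. Leave any turquoise look-alike of the carton alone.

How it is judged (in metres and radians):
On the way, in this order (a step that is already met when the one before it is completed fails the run):
1. the carton, still upright, has been slid up to the bay: its foot is at the near tape (x of carton_foot in the frame of bay above -0.175 m and angle between carton's own z axis and vertical below 0.15 rad), for 0.1 s.
2. the carton has been toppled and lies flat with its label up (angle between carton's own x axis and vertical above 3 rad and linear speed of carton below 0.05 m/s), for 0.2 s.
At the end, for the whole second after the job is handed in: The carton lies flat (within 5 degrees) on the bench, label up, at rest, every corner inside the tape's inner edge or at most 5 mm over it, and every bystander within 20 mm of where it was (angle between carton's own x axis and vertical above 3.05 rad and height (world z) of carton_foot below 0.01 m and x of carton_foot_l in the frame of bay between -0.14 and 0.14 m and y of carton_foot_l in the frame of bay between -0.105 and 0.105 m and x of carton_foot_r in the frame of bay between -0.14 and 0.14 m and y of carton_foot_r in the frame of bay between -0.105 and 0.105 m and x of carton_head_l in the frame of bay between -0.14 and 0.14 m and y of carton_head_l in the frame of bay between -0.105 and 0.105 m and x of carton_head_r in the frame of bay between -0.14 and 0.14 m and y of carton_head_r in the frame of bay between -0.105 and 0.105 m and linear speed of carton below 0.02 m/s and angular speed of carton below 0.1 rad/s and distance of each of squat_carton, pvc_tee, cement_can, ball_valve, tape_roll, copper_elbow, coupling from where it was at the start of the episode below 0.02 m); the robot touches nothing.
It fails at once if the carton is lifted, or tipped any other way than over its foot towards the bay (that edge rises more than 40 mm off the bench) (height (world z) of carton_foot above 0.04 m).
It fails at once if the carton comes down out of the bay: lying, with its middle more than 75 mm along or 60 mm across from the bay's centre (angle between carton's own z axis and vertical above 1.4 rad and (x of carton_mid in the frame of bay below -0.075 m or x of carton_mid in the frame of bay above 0.075 m or y of carton_mid in the frame of bay below -0.06 m or y of carton_mid in the frame of bay above 0.06 m)).
It fails at once if a bystander is moved more than 20 mm (distance of any of squat_carton, pvc_tee, cement_can, ball_valve, tape_roll, copper_elbow, coupling from where it was at the start of the episode above 0.02 m).
It also fails if it takes over 54 s, if anything falls off the work surface, if the arm or the gripper's body presses on something with over 40 N, if the wrist force passes 120 N, or if a joint passes its speed limit or range.

### The arm

A 6-joint arm with a two-finger parallel gripper is mounted at the origin on the work surface. World frame = base frame: x ahead of the robot, y to its left, z up, the work surface at z = 0. Lengths are in m, angles in degrees, forces in N, time in s.
With the tool pointing down it reaches from about 0.3 to 0.75 m from the base axis. Payload 8.5 kg.
Tool frame: the origin (TCP) lies at the very end of the fingers, on their centre line; the grasp point (between the pads) lies 19 mm behind it (grip_depth is the distance from the TCP to the grasp point, in m); z points along the fingers, y is the direction in which the jaws open and shut (so a half turn about z gives the same grasp; the last joint's range is limited). The gripper opens to 85 mm and grips with 20 to 120 N. Pads are 22 mm wide; open, the fingers measure 114 mm over their backs; the gripper's body (76 mm by 85 mm) begins 54 mm behind the grasp point. The pads swing forward as they close: fully open they stand 13 mm farther back than shut.
Start: joints at [-86.992, 21.807, 74.336, -0, 83.858, -12.336], TCP at [0.146, -0.53, 0.231] pointing down, gripper open.
Joint ranges: [-178.18, 178.18], [-50.72, 133.34], [12.68, 142.11], [-81.47, 261.47], [9.98, 163.14], [-165.26, 165.26]. Speed limits (degrees/s): [136.94, 136.94, 180, 180, 180, 180].

### API

Orientations are given as a 3x3 rotation matrix whose columns are the frame's x, y, z axes.
In Python, from rig import observe, get_image, close_job, silhouettes, grip_depth gives the robot as it stands. The module is installed in compiled form; this text tells all that it offers.
- The arm moves only by the shell command python3 -m crank 'ROWS' [FORCE]. ROWS is a JSON object of lists of equal length, an entry for each row: "slide": the shift along the tool's x, y, z in m, a list of three; "roll": the turn about the tool's z in rad; "grip": the finger opening in m, from 0 to 0.0854. A call has exactly 8 rows; each row is the pose to reach, as a shift and turn from the pose commanded when the call began, along the tool's axes at that moment; what a row does not reach only later rows make up. A row lasts 1/10 s, in which the tool goes at most 50 mm and 8.59 degrees, less where a joint would pass 70% of its speed; a pose out of reach is approached as far as the arm can. A call with a gripper value outside its range is refused whole. The fingers move at their own pace and stop on an object; FORCE is the grip in N (left out, the last holds). Time passes only in rows, so rows that repeat a pose let the fingers close, or fill a call up. It gives the time, the measured TCP pose, the force and the opening at its end, in the units of the state.
- observe(): the state, without advancing time (a new reading comes with each control period).
- get_image(name): name is "scene" or "top"; returns a dict with "frame" (480x640x3 uint8, red, green, blue), "fx", "fy", "cx", "cy" (pixels), "xyz" and "rotation" of the camera in the world. Camera axes: x right, y down, z forward; pixel columns grow to the right and rows downward; lengths in m; the calibration is good to about 2 mm. A picture is of the moment at which its call begins. There is no depth.
- close_job(): hands the job in, once; it reports no verdict.
Trained networks look in a picture, given as the dict that the camera call returned (one of the last four; its "shot" number tells which), for a name from the list of things; names that differ only in an ending like _2 or _b are one class to them, and where a whole thing is asked for, a point or a joint stands for the part that bears it (a point fixed in the world has none). Each returns a list of dicts, best first, with "confidence" (0 to 1); they miss things now and then, are a little off and sometimes report something else, mostly with a low value. They report only what shows in the picture. A call takes as long as a camera call. They do not tell look-alikes from the thing itself.
- silhouettes(target, picture): "pixels" (480x640 bool, what is visible of it) and "box" ([centre column, centre row, width, height] in pixels, round what is visible of it).
The state is a dict: "time_s": time; "q": joint angles; "qvel": joint speeds; "joint_efforts": joint torques, N m; "position": TCP position; "tool_rot": TCP orientation; "ft_force": force on the tool from outside, world axes, zero at the start; "wrist_torque": the same for the moment, N m; "grip_width": finger opening in m.
Only numpy, scipy, OpenCV 4.12 (cv2) and the standard library are available. Lean on these libraries where they do the work, as an engineer would, in place of code of your own. Each camera call takes 0.05 s, during which the arm holds its last target.

## Working session

There is one attempt and no reset: what is moved stays moved. The work goes in short steps, Python scripts to look and compute and a shell command to move; the robot and the scene stay as the last step left them, time stands still between calls to the robot, and variables do not carry over. Pictures are saved under pics/ and viewed, and the job is handed in when it is done.

```bash
mkdir -p pics; ls
python3 - <<'E'
from rig import *
import cv2
o=observe()
for k in o: print(k,o[k])
for n in("scene","top"):
    p=get_image(n); cv2.imwrite(f"pics/{n}0.png",p["frame"][:,:,::-1])
    print(n,p["fx"],p["fy"],p["cx"],p["cy"],p["xyz"],p["rotation"])
E
```

```text
pics
time_s 0.0
q [-8.69910245e+01  2.18421339e+01  7.43864077e+01  2.88470703e-04
  8.38563790e+01 -1.23360167e+01]
qvel [-0.07952486  0.06130379 -0.10825232 -0.03398756  0.04810697 -0.09724989]
joint_efforts [-1.85558092e-03 -4.48474717e+01 -2.31281769e+01 -3.32219324e-04
  4.96874112e-03 -2.34201352e-06]
position [ 0.14552776 -0.53009271  0.23069131]
tool_rot [[ 9.64350067e-01  2.64629823e-01 -7.28023789e-05]
 [ 2.64629638e-01 -9.64348984e-01  1.48036412e-03]
 [ 3.21541596e-04 -1.44685491e-03 -9.99998902e-01]]
ft_force [-0.33368505 -0.31446522 -0.05959886]
wrist_torque [-0.01710104  0.0051157  -0.02091442]
grip_width 0.0852412317397068
scene 561.2257505055414 561.2257505055414 324.39020994855116 241.94156641614288 [ 1.09519994 -0.48506711  1.09163487] [[ 0.65370095  0.58792376 -0.47646692]
 [ 0.7567502  -0.50956627  0.40947692]
 [-0.00205026 -0.62824189 -0.77801538]]
top 527.1165776037867 527.1165776037867 312.36627309792703 243.67467856623134 [0.3158246  0.02196226 1.38051887] [[ 0.02370013 -0.98767144  0.15473665]
 [-0.9995459  -0.02629162 -0.01472257]
 [ 0.01860934 -0.15431746 -0.98784605]]
```

View pics/scene0.png

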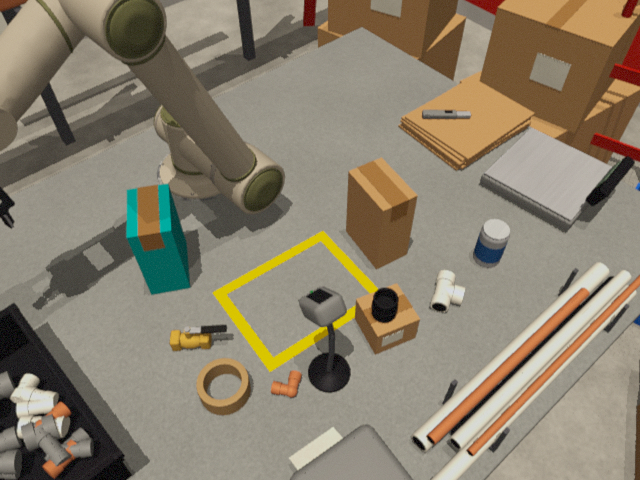

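View pics/top0.png

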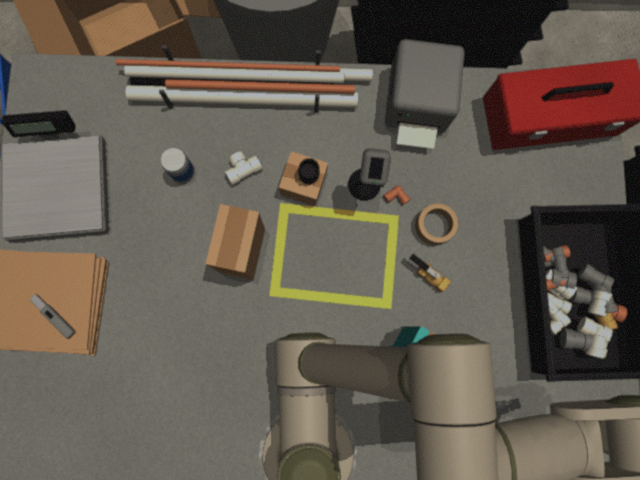

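The top view shows the carton at about (237,240) left of the bay (inner tape from (285,215) to (387,295)). The cyan look-alike is partly under the arm at (410,335). Next I fit both poses.

```bash
cat > h.py <<'E'
from rig import *
import numpy as np, cv2
from scipy.optimize import minimize
def proj(p,P):
    R=np.array(p["rotation"]);c=(np.asarray(P,float)-np.array(p["xyz"]))@R
    return np.c_[p["fx"]*c[:,0]/c[:,2]+p["cx"],p["fy"]*c[:,1]/c[:,2]+p["cy"]]
def ray(p,uv,z=0.):
    d=np.array(p["rotation"])@np.array([(uv[0]-p["cx"])/p["fx"],(uv[1]-p["cy"])/p["fy"],1.])
    o=np.array(p["xyz"]);return o+d*(z-o[2])/d[2]
def poly(P,S=4):
    m=np.zeros((480,640),np.uint8)
    cv2.fillPoly(m,[np.round(P*16).astype(int)],1,shift=4);return m
def box(x,y,th,L,W,H):
    c,s=np.cos(th),np.sin(th)
    return np.array([[x+c*a-s*b,y+s*a+c*b,z] for a in(-L/2,L/2) for b in(-W/2,W/2) for z in(0,H)])
def rect(x,y,th,L,W): 
    return box(x,y,th,L,W,0)[[0,2,6,4]]
def fitmask(ps,ms,model,x0):
    def cost(v):
        t=0
        for p,m in zip(ps,ms):
            r=model(p,v).astype(np.float32); r=cv2.GaussianBlur(r,(0,0),1.0); g=cv2.GaussianBlur(m.astype(np.float32),(0,0),1.0)
            t+=((r-g)**2).sum()/m.sum()
        return t
    best=None
    for k in range(2):
        s=np.array([x0]+[np.array(x0)+d for d in np.diag([.02,.02,.1])])
        r=minimize(cost,x0,method="Nelder-Mead",options=dict(initial_simplex=s,xatol=1e-4,fatol=1e-5)); x0=r.x
    return r.x,r.fun
def baymask(p):
    h=cv2.cvtColor(p["frame"],cv2.COLOR_RGB2HSV)
    return cv2.inRange(h,(24,140,90),(34,255,255))>0
def baymodel(p,v):
    return poly(proj(p,rect(*v,.32,.25)))-poly(proj(p,rect(*v,.27,.20)))
def cartmodel(dims):
    def f(p,v):
        q=proj(p,box(*v,*dims)); return poly(cv2.convexHull(q.astype(np.float32))[:,0])
    return f
def carts(p,n="carton"):
    return silhouettes(n,p)
E
python3 - <<'E'
from h import *
ps=[get_image(n) for n in("top","scene")]
ms=[]
for p in ps:
    ss=carts(p); print([(s["confidence"],s["box"]) for s in ss]); 
    tgt=proj(p,[[.43,.2,.1]])[0]; print(tgt)
    s=min(ss,key=lambda s:np.hypot(*(np.array(s["box"][:2])-tgt))); ms.append(s["pixels"])
b0=ray(ps[0],(336,256)); print(b0)
for sel in ([0],[1],[0,1]):
    bm=[baymask(ps[i]) for i in sel]
    print("bay",sel,[m.sum() for m in bm],fitmask([ps[i] for i in sel],bm,baymodel,[b0[0],b0[1],-np.pi/2]))
    print("carton",sel,fitmask([ps[i] for i in sel],[ms[i] for i in sel],cartmodel((.09,.14,.21)),[.43,.2,-np.pi/2-.2]))
E
```

```text
[(0.79, [236.3, 241.8, 60.4, 76.7]), (0.79, [412.4, 334.0, 38.9, 24.7]), (0.4, [437.2, 224.1, 39.2, 39.3])]
[230.38304726 276.6843846 ]
[(0.91, [382.2, 214.3, 70.3, 111.7]), (0.9, [156.8, 240.4, 61.9, 110.9])]
[359.48944617 193.89926487]
[ 0.50076107 -0.06186618  0.        ]
bay [0] [np.int64(3066)] (array([ 0.50448571, -0.05802433, -1.64768526]), np.float64(0.07412328054449252))
carton [0] (array([ 0.50852653,  0.18616568, -1.74462501]), np.float64(0.007678942498359972))
bay [1] [np.int64(3588)] (array([ 0.50634912, -0.05856046, -1.6467166 ]), np.float64(0.10815906843612824))
carton [1] (array([ 0.50832944,  0.18689656, -1.78165668]), np.float64(0.004459080222251102))
bay [0, 1] [np.int64(3066), np.int64(3588)] (array([ 0.50525516, -0.05781894, -1.65363466]), np.float64(0.1900766515479956))
carton [0, 1] (array([ 0.50900454,  0.18594233, -1.7859584 ]), np.float64(0.013786139087164926))
```

Run:
```python
from h import *
out=[]
for n in("top","scene"):
    p=get_image(n); f=cv2.resize(p["frame"][:,:,::-1],None,fx=2,fy=2,interpolation=cv2.INTER_CUBIC)
    for L,W in((.32,.25),(.27,.2)):
        cv2.polylines(f,[np.round(2*proj(p,rect(.5053,-.0580,-1.650,L,W))).astype(int)],True,(0,0,255),1)
    b=proj(p,box(.509,.186,-1.786,.09,.14,.21))*2
    for i in range(8):
        for j in range(i):
            if bin(i^j).count("1")==1: cv2.line(f,tuple(np.round(b[i]).astype(int)),tuple(np.round(b[j]).astype(int)),(255,0,0),1)
    c=proj(p,[[.506,.03,.05]])[0]*2; x0,y0=int(c[0])-250,int(c[1])-200
    out.append(f[max(y0,0):y0+420,x0:x0+520][:420])
    cv2.imwrite(f"pics/ov_{n}.png",out[-1])
```

```text
(no output)
```

View pics/ov_top.png

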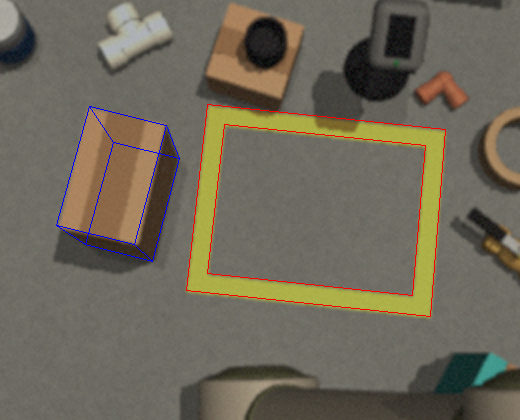

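View pics/ov_scene.png

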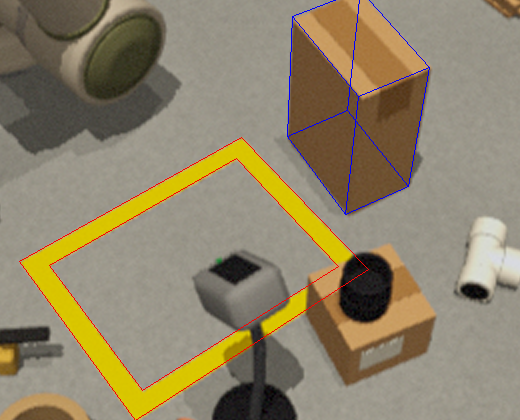

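The overlay confirms both fits. Bay is (0.505,-0.058, yaw -1.650) and carton is (0.509,0.186, yaw -1.786), so in the bay frame the foot is at x≈-0.199, y≈-0.016, with a -7.8° turn. I go around behind the carton high up first.

```bash
python3 -m crank '{"slide":[[0,0,-0.05],[0,0,-0.1],[0.03,-0.02,-0.13],[0.068,-0.05,-0.13],[0.106,-0.08,-0.13],[0.144,-0.11,-0.13],[0.182,-0.14,-0.13],[0.22,-0.17,-0.13]],"roll":[0,0.05,0.1,0.15,0.2,0.25,0.3,0.349],"grip":[0.085,0.085,0.085,0.085,0.085,0.085,0.085,0.085]}'; python3 -c "
from rig import *;o=observe();print(o['q'],o['tool_rot'])"
```

```text
time_s: 1.2
position: [0.3134, -0.3064, 0.3615]
tool_rot: [[0.996, -0.084, 0.0], [-0.084, -0.996, -0.0], [0.0, 0.0, -1.0]]
ft_force: [0.8, -0.3, 0.1]
grip_width: 0.0852
[-5.99094233e+01  6.34007581e+00  7.43566299e+01  4.40656899e-03
  9.92758041e+01  3.48886429e+01] [[ 9.96496670e-01 -8.36318918e-02  3.06227423e-04]
 [-8.36317747e-02 -9.96496655e-01 -3.77077744e-04]
 [ 3.36690328e-04  3.50146373e-04 -9.99999882e-01]]
```

```bash
python3 -m crank '{"slide":[[0.02,-0.044,0],[0.04,-0.088,0],[0.06,-0.132,0],[0.08,-0.176,0],[0.1,-0.22,0],[0.12,-0.265,0],[0.13,-0.312,0],[0.139,-0.36,0]],"roll":[0,0,0,0,0,0,0,0],"grip":[0.085,0.085,0.085,0.085,0.085,0.085,0.085,0.085]}'; python3 -m crank '{"slide":[[0,-0.047,0],[0,-0.094,0],[0,-0.141,0],[0,-0.188,0],[0,-0.235,0],[0,-0.27,0],[0,-0.28,0],[0,-0.28,0]],"roll":[0,0,0,0,0,0,0,0],"grip":[0.085,0.085,0.085,0.085,0.085,0.085,0.085,0.085]}';  python3 -c "
from rig import *;o=observe();print(o['q'],o['tool_rot'])"
```

```text
time_s: 2.0
position: [0.4808, 0.0413, 0.3613]
tool_rot: [[0.997, -0.081, 0.0], [-0.081, -0.997, -0.0], [0.0, 0.0, -1.0]]
ft_force: [1.2, -1.4, 0.3]
grip_width: 0.085
time_s: 2.8
position: [0.503, 0.3192, 0.3608]
tool_rot: [[0.997, -0.079, -0.001], [-0.079, -0.997, -0.0], [-0.001, 0.0, -1.0]]
ft_force: [0.9, -0.5, 0.1]
grip_width: 0.085
[ 2.10264450e+01  2.40258992e+01  4.99852666e+01 -3.36322412e-03
  1.06035427e+02  1.15574141e+02] [[ 9.96850130e-01 -7.93049391e-02 -7.38811216e-04]
 [-7.93052097e-02 -9.96850322e-01 -3.44434166e-04]
 [-7.09168868e-04  4.01940822e-04 -9.99999668e-01]]
```

```bash
python3 -m crank '{"slide":[[0,0,0.045],[0,0,0.09],[0,0,0.135],[0,0,0.18],[0,0,0.225],[0,0,0.27],[0,0,0.28],[0,0,0.28]],"roll":[0,0,0,0,0,0,0,0],"grip":[0.085,0.085,0.085,0.085,0.085,0.085,0.085,0.085]}'
python3 - <<'E'
from h import *
for n in("top","scene"):
    p=get_image(n); cv2.imwrite(f"pics/{n}1.png",p["frame"][:,:,::-1])
E
```

```text
time_s: 3.6
position: [0.5033, 0.3172, 0.0812]
tool_rot: [[0.997, -0.082, -0.002], [-0.082, -0.997, -0.001], [-0.002, 0.001, -1.0]]
ft_force: [-0.0, 1.0, 0.4]
grip_width: 0.0848
```

View pics/scene1.png

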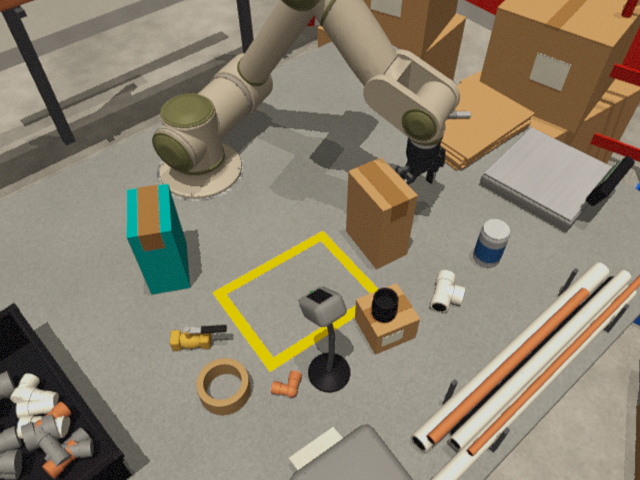

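View pics/top1.png

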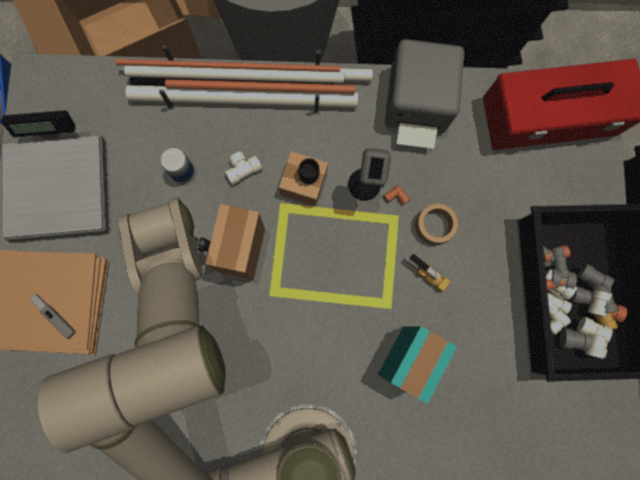

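The arm is behind the carton. The gripper's finger shows at (203,243) in the top view, sticking out beyond the wrist towards the carton. I lower it and close in slowly.

```bash
python3 -m crank '{"slide":[[0,0,0.03],[0,0,0.06],[0,0.005,0.06],[0,0.01,0.06],[0,0.015,0.06],[0,0.02,0.06],[0,0.02,0.06],[0,0.02,0.06]],"roll":[0,0,0,0,0,0,0,0],"grip":[0.085,0.085,0.085,0.085,0.085,0.085,0.085,0.085]}'
python3 - <<'E'
from h import *
p=get_image("scene"); f=cv2.resize(p["frame"][100:300,300:500,::-1],None,fx=3,fy=3,interpolation=cv2.INTER_CUBIC);cv2.imwrite("pics/s2.png",f)
E
```

```text
time_s: 4.5
position: [0.5018, 0.2982, 0.0219]
tool_rot: [[0.997, -0.081, 0.001], [-0.081, -0.997, -0.0], [0.001, 0.0, -1.0]]
ft_force: [-0.4, -1.0, 0.8]
grip_width: 0.0851
```

View pics/s2.png

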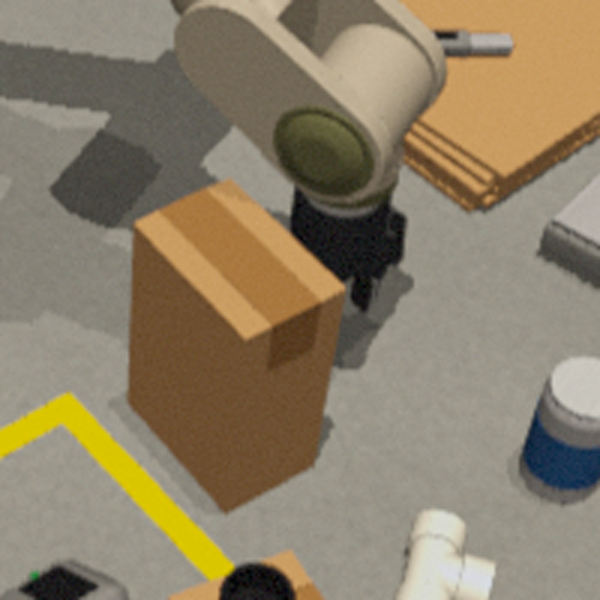

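```bash
python3 -m crank '{"slide":[[0,0.004,0],[0,0.008,0],[0,0.012,0],[0,0.016,0],[0,0.02,0],[0,0.024,0],[0,0.028,0],[0,0.028,0]],"roll":[0,0,0,0,0,0,0,0],"grip":[0.085,0.085,0.085,0.085,0.085,0.085,0.085,0.085]}'
cat > m.py <<'E'
from h import *
import sys
ps=[get_image(n) for n in("top","scene")]
bx,by,bt=.5053,-.058,-1.650
x0=[float(a) for a in sys.argv[2:5]] if len(sys.argv)>4 else [.505,.17,-1.7]
ms=[]
for p in ps:
    ss=carts(p); tgt=proj(p,[[x0[0],x0[1],.1]])[0]
    s=min(ss,key=lambda s:np.hypot(*(np.array(s["box"][:2])-tgt))); ms.append(s["pixels"])
ex=np.array([np.cos(bt),np.sin(bt)]); ey=np.array([-ex[1],ex[0]])
for sel in([0],[1],[0,1]):
    v,c=fitmask([ps[i] for i in sel],[ms[i] for i in sel],cartmodel((.09,.14,.21)),x0)
    d=v[:2]-[bx,by]; f=d+.045*np.array([np.cos(v[2]),np.sin(v[2])])
    print(sel,v.round(4),"bay ctr",(d@ex).round(4),(d@ey).round(4),"foot",(f@ex).round(4),(f@ey).round(4),"yaw deg",np.degrees(v[2]-bt).round(2),"cost",round(c,4))
o=observe(); d=o["position"][:2]-np.array([bx,by]); print("tcp bay",d@ex,d@ey,o["position"],o["ft_force"])
for n,p,(r,c,w,h) in(("t",ps[0],(130,120,300,220)),("s",ps[1],(60,200,300,260))):
    cv2.imwrite(f"pics/{sys.argv[1]}{n}.png",cv2.resize(p["frame"][r:r+h,c:c+w,::-1],None,fx=2,fy=2,interpolation=cv2.INTER_CUBIC))
E
python3 m.py a
```

```text
time_s: 5.35
position: [0.4993, 0.2699, 0.0213]
tool_rot: [[0.997, -0.082, -0.0], [-0.082, -0.997, -0.0], [-0.0, 0.0, -1.0]]
ft_force: [-0.3, 1.3, -0.8]
grip_width: 0.0854
[0] [ 0.5098  0.1493 -1.6119] bay ctr -0.207 -0.0119 foot -0.162 -0.0102 yaw deg 2.18 cost 0.0055
[1] [ 0.5103  0.1503 -1.6588] bay ctr -0.208 -0.0115 foot -0.163 -0.0119 yaw deg -0.51 cost 0.0048
[0, 1] [ 0.5104  0.1501 -1.6586] bay ctr -0.2079 -0.0114 foot -0.1629 -0.0118 yaw deg -0.49 cost 0.012
tcp bay -0.3267880135718624 -0.03197961939962011 [0.49927639 0.2702938  0.02127653] [-0.20214582 -0.8048609   0.28870313]
```

View pics/as.png

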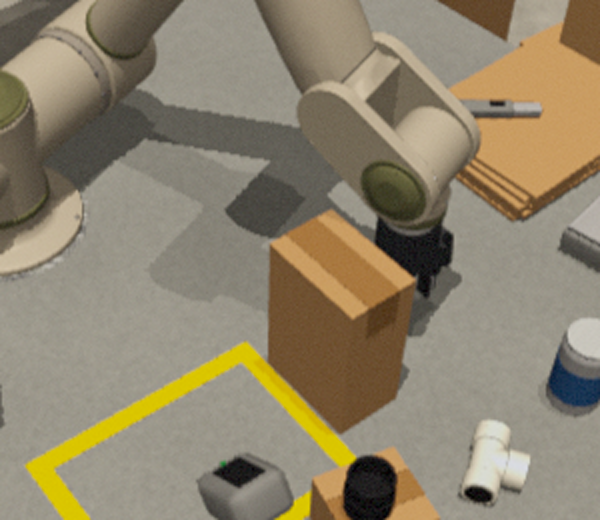

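View pics/at.png

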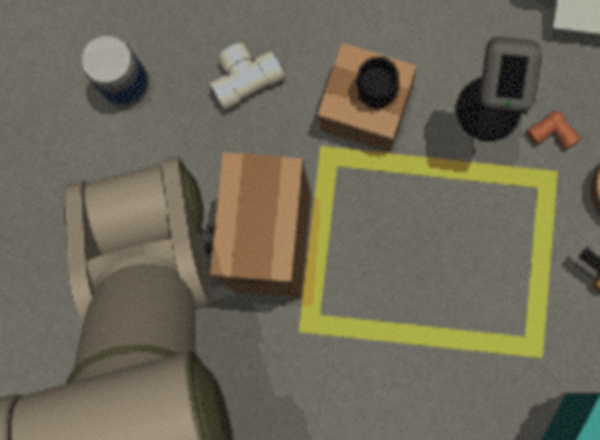

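Run:
```python
from h import *
t=get_image("top");s=get_image("scene")
def tri(a,b):
    A=[];B=[]
    for p,uv in((t,a),(s,b)):
        o=np.array(p["xyz"]);d=ray(p,uv)-o;d/=np.linalg.norm(d);P=np.eye(3)-np.outer(d,d);A.append(P);B.append(P@o)
    x=np.linalg.solve(sum(A),sum(B)); return x.round(3),[proj(p,[x])[0].round(1) for p in(t,s)]
print("cap",tri((217,235),(395,155)))
print("cap low edge pts on scene at plane; carton top corners", box(.5104,.1501,-1.6586,.09,.14,.21).round(3).tolist())
cv2.imwrite("pics/bt.png",cv2.resize(t["frame"][180:300,140:300,::-1],None,fx=5,fy=5,interpolation=cv2.INTER_CUBIC))
cv2.imwrite("pics/bs.png",cv2.resize(s["frame"][100:240,320:480,::-1],None,fx=4,fy=4,interpolation=cv2.INTER_CUBIC))
```

```text
cap (array([0.507, 0.214, 0.27 ]), [array([214.9, 233.2]), array([392.3, 155.6])])
cap low edge pts on scene at plane; carton top corners [[0.445, 0.201, 0.0], [0.445, 0.201, 0.21], [0.584, 0.189, 0.0], [0.584, 0.189, 0.21], [0.437, 0.111, 0.0], [0.437, 0.111, 0.21], [0.576, 0.099, 0.0], [0.576, 0.099, 0.21]]
```

View pics/bt.png

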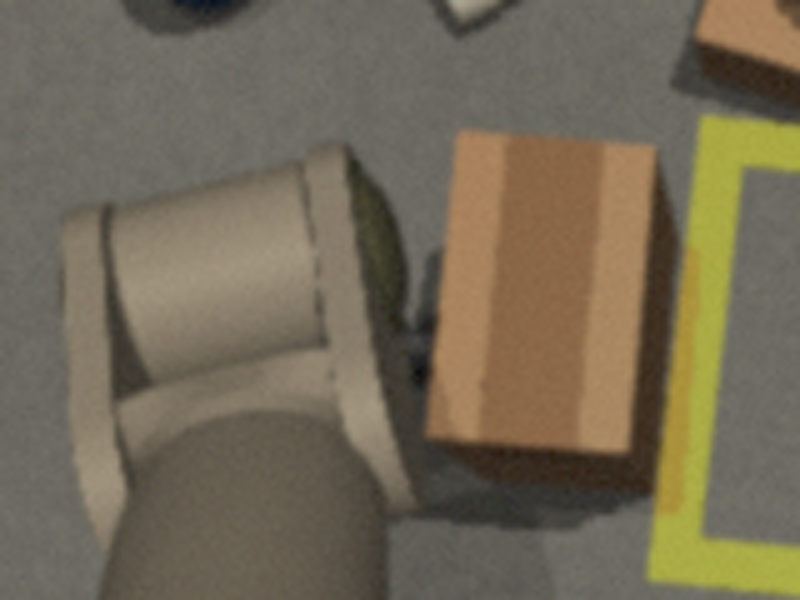

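View pics/bs.png

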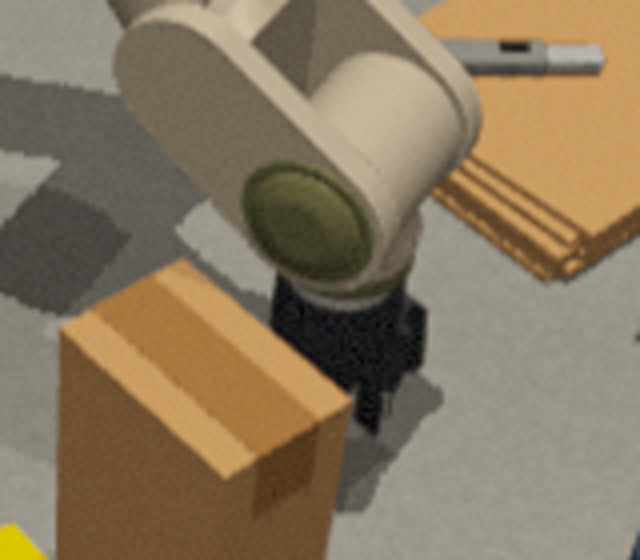

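Carton is upright and straightened: foot at bay x≈-0.163, yaw about -0.5°. The gap from TCP to face is 74 mm rather than 57, so the open finger's knuckle (dark spot at (425,350) in the crop) may be touching instead of the tip. I back off 5 mm, drop lower, push on and measure the gap again.

```bash
python3 -m crank '{"slide":[[0,-0.005,0],[0.006,-0.005,0.007],[0.01,-0.004,0.013],[0.01,0,0.013],[0.01,0.004,0.013],[0.01,0.008,0.013],[0.01,0.012,0.013],[0.01,0.012,0.013]],"roll":[0,0,0,0,0,0,0,0],"grip":[0.085,0.085,0.085,0.085,0.085,0.085,0.085,0.085]}'; python3 m.py c .51 .145 -1.65
```

```text
time_s: 6.45
position: [0.5083, 0.2573, 0.0085]
tool_rot: [[0.997, -0.082, 0.0], [-0.082, -0.997, 0.0], [0.0, -0.0, -1.0]]
ft_force: [-0.3, 3.0, -1.0]
grip_width: 0.085
[0] [ 0.5091  0.1376 -1.6006] bay ctr -0.1953 -0.0117 foot -0.1503 -0.0095 yaw deg 2.83 cost 0.0235
[1] [ 0.5093  0.1387 -1.6371] bay ctr -0.1965 -0.0115 foot -0.1515 -0.011 yaw deg 0.74 cost 0.0049
[0, 1] [ 0.5087  0.1387 -1.6149] bay ctr -0.1963 -0.0122 foot -0.1514 -0.0106 yaw deg 2.01 cost 0.037
tcp bay -0.3151626482172683 -0.021990570518133242 [0.50831432 0.25791454 0.0084221 ] [-0.30485868  2.39370023 -1.39373057]
```

View pics/cs.png

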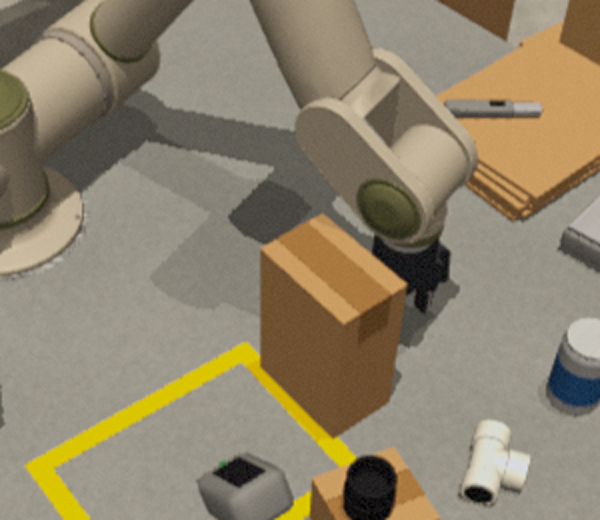

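The gap stays at 74 mm, so it's a steady contact on the open finger's outside. The carton slides upright without leaning. I shift the push point 15 mm towards the centre line and go on.

```bash
python3 -m crank '{"slide":[[0,-0.005,0],[0.015,-0.005,0],[0.015,0,0],[0.015,0.005,0],[0.015,0.01,0],[0.015,0.015,0],[0.015,0.02,0],[0.015,0.024,0]],"roll":[0,0,0,0,0,0,0,0],"grip":[0.085,0.085,0.085,0.085,0.085,0.085,0.085,0.085]}'; python3 m.py d .508 .12 -1.64
```

```text
time_s: 7.45
position: [0.521, 0.2322, 0.0084]
tool_rot: [[0.997, -0.081, -0.0], [-0.081, -0.997, 0.0], [-0.0, -0.0, -1.0]]
ft_force: [-0.1, 4.2, 0.6]
grip_width: 0.0848
[0] [ 0.5049  0.1133 -1.6405] bay ctr -0.1708 -0.014 foot -0.1258 -0.0135 yaw deg 0.54 cost 0.0049
[1] [ 0.5032  0.115  -1.6511] bay ctr -0.1723 -0.0157 foot -0.1273 -0.0158 yaw deg -0.06 cost 0.0034
[0, 1] [ 0.5043  0.114  -1.6512] bay ctr -0.1714 -0.0146 foot -0.1264 -0.0146 yaw deg -0.07 cost 0.0078
tcp bay -0.29054610172150663 -0.007225379180703738 [0.52108554 0.23220693 0.00825779] [0.39324471 0.54301332 0.51568046]
```

View pics/dt.png

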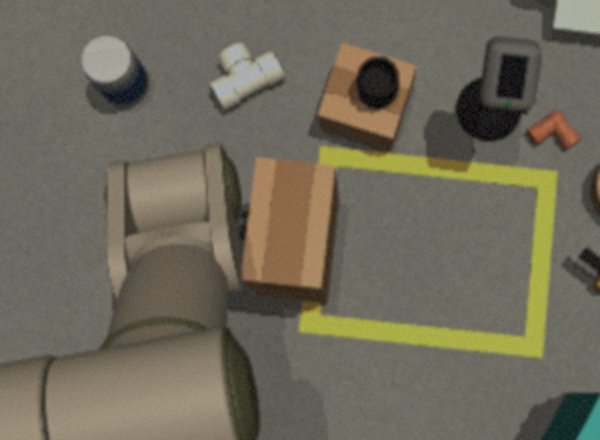

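Yaw is ~0°, foot at x -0.126, y -0.015. One last 16 mm push on centre, then back off and raise.

```bash
python3 -m crank '{"slide":[[0,-0.005,0],[-0.007,-0.005,0],[-0.007,0.001,0],[-0.007,0.006,0],[-0.007,0.011,0],[-0.007,0.016,0],[-0.007,0.016,0],[-0.007,0.0,0]],"roll":[0,0,0,0,0,0,0,0],"grip":[0.085,0.085,0.085,0.085,0.085,0.085,0.085,0.085]}'; python3 -m crank '{"slide":[[0,-0.03,0],[0,-0.06,0],[0,-0.09,0],[0,-0.09,-0.04],[0,-0.09,-0.08],[0,-0.09,-0.12],[0,-0.09,-0.16],[0,-0.09,-0.16]],"roll":[0,0,0,-0.14,-0.28,-0.42,-0.56,-0.7],"grip":[0.085,0.085,0.085,0.085,0.085,0.085,0.085,0.085]}'; python3 m.py e .505 .10 -1.65
```

```text
time_s: 8.45
position: [0.5145, 0.2322, 0.0084]
tool_rot: [[0.997, -0.083, -0.0], [-0.083, -0.997, -0.001], [-0.0, 0.001, -1.0]]
ft_force: [0.1, 1.0, 0.6]
grip_width: 0.0852
time_s: 9.25
position: [0.5233, 0.3248, 0.1745]
tool_rot: [[0.811, 0.585, 0.01], [0.585, -0.811, 0.004], [0.01, 0.003, -1.0]]
ft_force: [0.7, 0.4, -0.9]
grip_width: 0.0852
[0] [ 0.5029  0.0963 -1.6481] bay ctr -0.1536 -0.0146 foot -0.1086 -0.0145 yaw deg 0.11 cost 0.0065
[1] [ 0.5041  0.0979 -1.6527] bay ctr -0.1553 -0.0136 foot -0.1103 -0.0137 yaw deg -0.16 cost 0.0031
[0, 1] [ 0.5044  0.0973 -1.6472] bay ctr -0.1547 -0.0132 foot -0.1097 -0.0131 yaw deg 0.16 cost 0.01
tcp bay -0.3814106776541234 -0.01448303478876983 [0.52103992 0.32336088 0.16749973] [-0.51514279  0.60492301  0.8643479 ]
```

View pics/es.png

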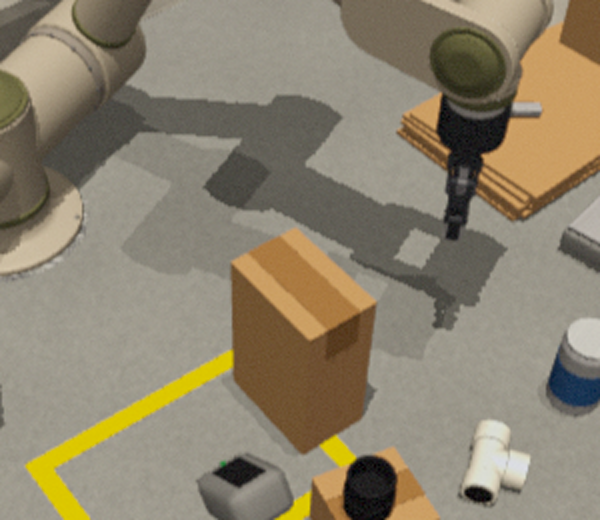

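The carton stands upright with its foot at x -0.110, y -0.013, yaw ≈0°. I finish turning the gripper so both fingertips face the carton, then close in at height ~0.17.

```bash
python3 -m crank '{"slide":[[0,0,0],[0,0,0],[-0.01,0.012,0],[-0.025,0.03,0],[-0.04,0.048,0],[-0.06,0.071,0],[-0.084,0.099,0],[-0.084,0.099,0]],"roll":[-0.145,-0.29,-0.435,-0.58,-0.725,-0.871,-0.871,-0.871],"grip":[0.085,0.085,0.085,0.085,0.085,0.085,0.085,0.085]}';python3 m.py f .505 .097 -1.65
```

```text
time_s: 10.25
position: [0.5101, 0.1907, 0.1673]
tool_rot: [[0.087, 0.996, -0.003], [0.996, -0.087, -0.001], [-0.002, -0.003, -1.0]]
ft_force: [-0.6, -0.5, -0.6]
grip_width: 0.085
[0] [ 0.5028  0.0964 -1.6243] bay ctr -0.1537 -0.0147 foot -0.1087 -0.0135 yaw deg 1.47 cost 0.0148
[1] [ 0.5042  0.0981 -1.6973] bay ctr -0.1556 -0.0135 foot -0.1106 -0.0156 yaw deg -2.71 cost 0.0063
[0, 1] [ 0.5042  0.0974 -1.643 ] bay ctr -0.1548 -0.0134 foot -0.1098 -0.013 yaw deg 0.4 cost 0.0251
tcp bay -0.2519175596785862 -0.014768600410526163 [0.51050964 0.19429631 0.16781684] [ 0.21671021 -0.70893633 -0.92546885]
```

View pics/fs.png

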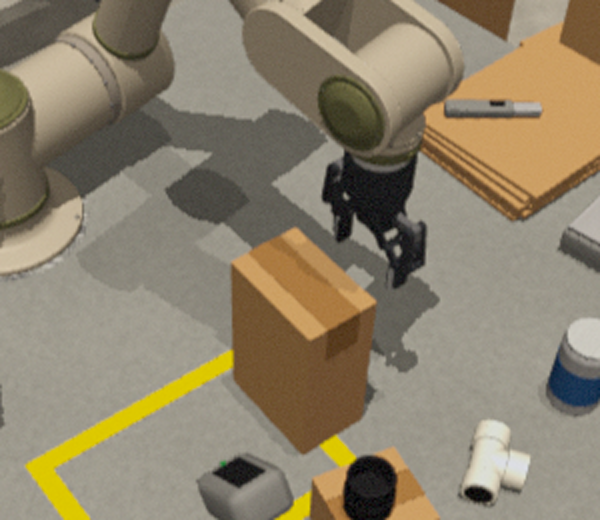

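```bash
python3 -m crank '{"slide":[[-0.013,0,0],[-0.026,0,0],[-0.034,0,0],[-0.04,0,0],[-0.046,0,0],[-0.052,0,0],[-0.058,0,0],[-0.064,0,0]],"roll":[0,0,0,0,0,0,0,0],"grip":[0.085,0.085,0.085,0.085,0.085,0.085,0.085,0.085]}';python3 m.py g .505 .097 -1.65
```

```text
time_s: 11.25
position: [0.5054, 0.1294, 0.1684]
tool_rot: [[0.081, 0.997, 0.0], [0.997, -0.081, 0.0], [0.0, 0.0, -1.0]]
ft_force: [0.3, 1.7, 1.3]
grip_width: 0.0851
[0] [ 0.5017  0.0625 -1.4985] bay ctr -0.1198 -0.0132 foot -0.0753 -0.0064 yaw deg 8.68 cost 0.7508
[1] [ 0.5006  0.0853 -1.5981] bay ctr -0.1425 -0.016 foot -0.0976 -0.0137 yaw deg 2.98 cost 0.0936
[0, 1] [ 0.5036  0.0717 -1.5971] bay ctr -0.1292 -0.012 foot -0.0842 -0.0096 yaw deg 3.03 cost 0.9013
tcp bay -0.18700738029493005 -0.014892326807929597 [0.50525055 0.12959941 0.16808553] [-0.30584975  1.13160494 -1.12608258]
```

View pics/gs.png

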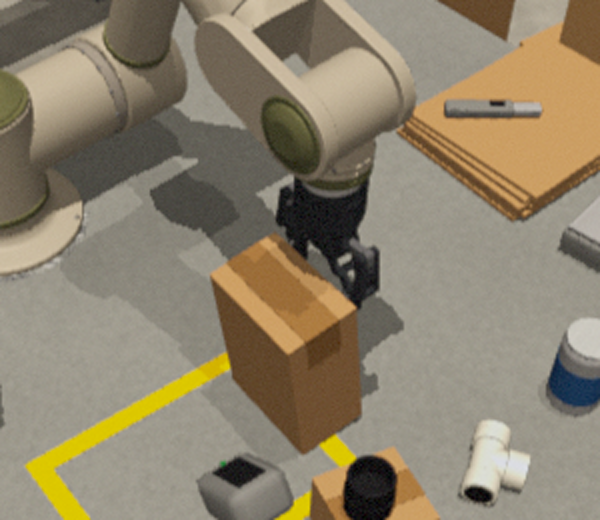

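It's tipping cleanly, and the lower bay-side corner is still at (305,452). I continue past the balance point, then stop and draw back.

```bash
python3 -m crank '{"slide":[[-0.008,0,0],[-0.016,0,0],[-0.024,0,0],[-0.032,0,0],[-0.04,0,0],[-0.047,0,0],[-0.053,0,0],[-0.058,0,0]],"roll":[0,0,0,0,0,0,0,0],"grip":[0.085,0.085,0.085,0.085,0.085,0.085,0.085,0.085]}'; python3 -m crank '{"slide":[[0.0,0,0],[0.0,0,0],[0.0,0,0],[0.0,0,0],[0.0,0,-0.02],[0.0,0,-0.04],[0,0,-0.06],[0,0,-0.06]],"roll":[0,0,0,0,0,0,0,0],"grip":[0.085,0.085,0.085,0.085,0.085,0.085,0.085,0.085]}'; cat m.py | sed 's/(.09,.14,.21)/(.21,.14,.09)/; s/\.045\*/-.105*/; s/"foot"/"footend"/' > l.py; python3 l.py h .50 -.05 -1.65
```

```text
time_s: 12.25
position: [0.5006, 0.0713, 0.1683]
tool_rot: [[0.081, 0.997, -0.0], [0.997, -0.081, -0.0], [-0.0, -0.0, -1.0]]
ft_force: [1.0, 0.5, 0.5]
grip_width: 0.0848
time_s: 13.05
position: [0.5017, 0.0721, 0.2305]
tool_rot: [[0.08, 0.997, 0.005], [0.997, -0.08, -0.0], [-0.0, 0.005, -1.0]]
ft_force: [-0.1, -0.3, 0.3]
grip_width: 0.0854
[0] [ 0.4911 -0.079  -1.6396] bay ctr 0.0221 -0.0125 footend -0.0829 -0.0136 yaw deg 0.6 cost 0.1473
[1] [ 0.4905 -0.0631 -1.6534] bay ctr 0.0063 -0.0144 footend -0.0987 -0.014 yaw deg -0.2 cost 0.0946
[0, 1] [ 0.4921 -0.0645 -1.651 ] bay ctr 0.0075 -0.0126 footend -0.0975 -0.0125 yaw deg -0.06 cost 0.2618
tcp bay -0.12923488611704004 -0.015312542954188456 [0.50026064 0.07204128 0.22718854] [-0.80361066  0.56246026  0.22465761]
```

View pics/hs.png

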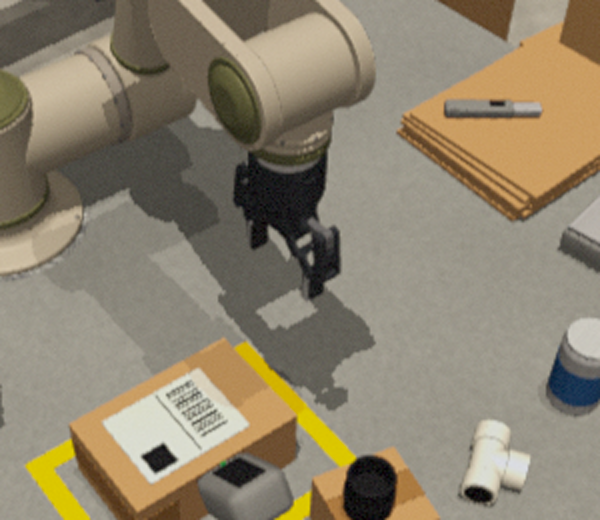

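View pics/ht.png

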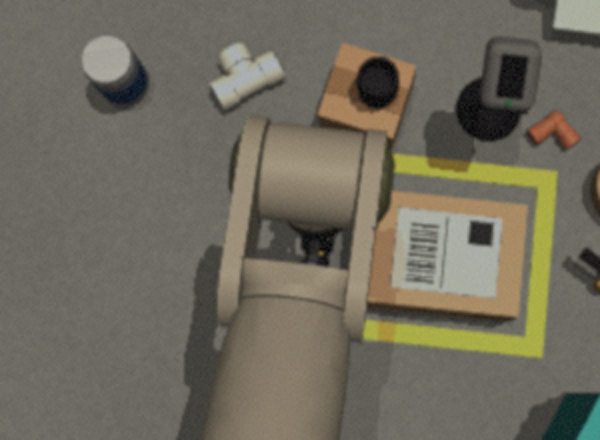

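It's down, label up. Top view: the carton covers (370–527, 190–320) in the crop, apparently inside the tape. I clear the arm for an unobstructed check.

```bash
python3 -m crank '{"slide":[[0,0,-0.04],[0.02,0,-0.08],[0.06,0,-0.1],[0.1,0,-0.1],[0.145,0,-0.1],[0.19,0,-0.1],[0.21,0,-0.1],[0.21,0,-0.1]],"roll":[0,0,0,0,0,0,0,0],"grip":[0.085,0.085,0.085,0.085,0.085,0.085,0.085,0.085]}'; python3 l.py i .493 -.064 -1.65
python3 - <<'E'
from h import *
for n in("top","scene"):
    p=get_image(n); f=cv2.resize(p["frame"][:,:,::-1],None,fx=2,fy=2,interpolation=cv2.INTER_CUBIC)
    cv2.polylines(f,[np.round(2*proj(p,rect(.5053,-.0580,-1.650,.27,.2))).astype(int)],True,(0,0,255),1)
    c=proj(p,[[.506,-.03,.05]])[0]*2; x0,y0=int(c[0])-250,max(int(c[1])-200,0)
    cv2.imwrite(f"pics/fin_{n}.png",f[y0:y0+420,x0:x0+520])
E
```

```text
time_s: 14.05
position: [0.5173, 0.2836, 0.3264]
tool_rot: [[0.077, 0.997, -0.003], [0.997, -0.077, -0.001], [-0.001, -0.003, -1.0]]
ft_force: [0.1, -0.7, 1.0]
grip_width: 0.0849
[0] [ 0.4916 -0.0633 -1.6502] bay ctr 0.0063 -0.0132 footend -0.0987 -0.0132 yaw deg -0.01 cost 0.0071
[1] [ 0.4904 -0.063  -1.6321] bay ctr 0.0062 -0.0144 footend -0.0988 -0.0163 yaw deg 1.03 cost 0.0987
[0, 1] [ 0.4909 -0.0627 -1.6406] bay ctr 0.0058 -0.014 footend -0.0992 -0.015 yaw deg 0.54 cost 0.1081
tcp bay -0.3381847415342723 -0.014296914081152167 [0.51780538 0.28025573 0.3279924 ] [-0.29863584 -0.26442529  0.77141023]
```

View pics/fin_top.png

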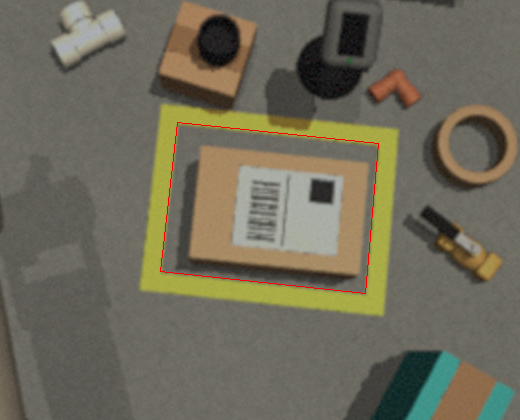

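View pics/fin_scene.png

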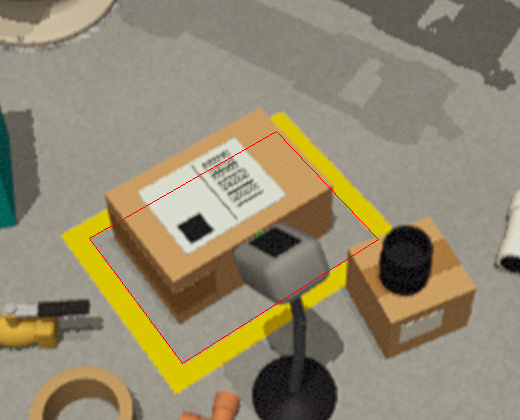

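The corners span x -0.099…0.111 and y -0.084…0.056 in the bay frame, at least 20 mm inside the limits. The carton lies label up, the bystanders look unmoved and the arm is clear.

```bash
python3 -c "
from rig import *;print(close_job())"
```

```text
the job is handed in; nothing more can be done
None
```

The carton now lies flat in the scan bay with its label up, and I handed the job in. No verdict is reported.

**What I did:**
- I slid the carton upright by low pushes with the outside of the open gripper, in short stages, shifting the push point to turn it straight. Its foot ended at bay x ≈ -0.110 m, y ≈ -0.013 m, turned about 0°.
- I then turned the gripper so both fingertips faced the labelled side and pushed at about 0.17 m height until it fell by itself. No nudging was needed.

**Last checks:**
- **Position:** the corners span x -0.099 to 0.111 m and y -0.083 to 0.057 m, turned about 0°. That leaves at least 20 mm to the limits.
- **Bystanders:** they look unmoved in the pictures I took. I did not measure their positions.
- **Arm:** it stood clear of everything, and the job had used about 14 s when I did the final checks.

**What disagreed:**
- **Contact point:** in the low pushes the carton's face stayed 74 mm from the tool centre, not the 57 mm I expected from the finger backs. The contact was probably the finger's outer knuckle rather than the fingertip. The carton still slid upright, and the wrist force read no more than about 4 N after each push.
- **Final fit:** the scene camera fitted poorly because the scanner hides part of the carton, and it gave about 1° of turn where the top camera gave 0°. Both put the carton within 2 mm of the same place.

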